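# Put the bar things back on their own coasters

## Robot

A 7-joint arm with a two-finger parallel gripper is mounted at the origin on the work surface. World frame = base frame: x ahead of the robot, y to its left, z up, the work surface at z = 0. Lengths are in m, angles in rad, forces in N, time in s.
With the tool pointing down it reaches from about 0.425 to 1.025 m from the base axis. Payload 3.6 kg.
Tool frame: the origin (TCP) lies on the centre line of the jaws, within the pads' length; the fingertips stand 17 mm ahead of it and the grasp point (between the pads) lies 2 mm behind it; z points along the fingers, y is the direction in which the jaws open and shut (so a half turn about z gives the same grasp; the last joint's range is limited). The gripper opens to 85 mm and grips with 20 to 120 N. Pads are 22 mm wide; open, the fingers measure 114 mm over their backs; the gripper's body (76 mm by 85 mm) begins 54 mm behind the grasp point. The pads swing forward as they close: fully open they stand 13 mm farther back than shut.
Start: joints at [1.113, 0.591, 0.048, 1.609, -0.033, 0.943, -0.034], TCP at [0.259, -0.677, 0.248] pointing down, gripper open.
Joint ranges: [-2.69, 2.69], [-0.47, 2.24], [-1.27, 1.36], [0.19, 2.51], [-1.53, 4.68], [0.08, 2.07], [-3.09, 3.09]. Speed limits (rad/s): [2.57, 2.57, 3.14, 3.14, 3.14, 3.14, 3.14].

## Interface

Orientations are given as a 3x3 rotation matrix whose columns are the frame's x, y, z axes.
In Python, from plant import arm gives the robot as it stands.
- The arm moves only by the tool move_arm, never from a script. Its argument "increments" is text: rows parted by semicolons, each of 7 numbers parted by spaces: the turn, a rotation vector about the tool's x, y, z in rad, then the shift along the tool's x, y, z in mm, then the opening, from 0 (shut) to 1 (fully open). In form: wx wy wz x y z fingers; .... A call has 1 to 5 rows; each row shifts and turns the commanded pose from where the row before left it, along the tool's axes as they then stand; what a row does not reach is not made up. A row lasts 1/12 s, in which the tool goes at most 41.7 mm and 7.16 degrees, less where a joint would pass 70% of its speed; a pose out of reach is approached as far as the arm can. A call is refused whole if a number of a shift passes 41.7 or a number of a turn 0.125, either way. A call with a gripper value outside its range is refused whole. The fingers move at their own pace and stop on an object; "squeeze" is the grip in N (left out, the last holds). Time passes only in rows, so rows that do not move let the fingers close. It gives the time, the measured TCP pose, the force and the opening at its end, in the units of the state.
- arm.get_state(): the state, without advancing time (a new reading comes with each control period).
- arm.read_camera(name): name is "side" or "top" or "wrist"; returns a dict with "image" (480x640x3 uint8, red, green, blue), "K" (3x3 intrinsics, pixels), "rvec" (rotation vector, rad) and "tvec" (3), from world to camera coordinates, as OpenCV has them. Camera axes: x right, y down, z forward; pixel columns grow to the right and rows downward; lengths in m; the calibration is good to about 2 mm. A picture is of the moment at which its call begins. There is no depth.
- arm.sign_off(): hands the job in, once; it reports no verdict.
The state is a dict: "time_s": time; "joints": joint angles; "dq": joint speeds; "joint_torque": joint torques, N m; "tool_pos": TCP position; "orientation": TCP orientation; "contact_force": force on the tool from outside, world axes, zero at the start; "wrist_torque": the same for the moment, N m; "width": finger opening in m.
Only numpy, scipy, OpenCV 4.12 (cv2) and the standard library are available. Lean on these libraries where they do the work, as an engineer would, in place of code of your own. Each camera call takes 0.05 s, during which the arm holds its last target. There are 200 camera calls.

## Task

The flask, the shaker and the jigger are standing on each other's coasters: move them round so that the flat glass flask stands on the oblong coaster with its broad side along the coaster's long side, the steel shaker on the large round coaster and the black jigger on the small round coaster, each upright and centred. The varnish marks, so never stand any of them on the bare wood: set one down on the empty square cork mat on the way and leave the mat empty at the end. Keep all three upright, set the glass down gently, and do not shift the tumbler or the dish of limes.

Things in the scene. Friction and masses are not known exactly. Their poses are not given: they have to be found in the camera images.
- flask: Empty flat rum flask of clear glass with a small aluminium cap, loose, about 220 g, standing upright. Body 28 mm thick along its x, 72 mm broad along its y, with straight sides from 0 to 100 mm up (edges rounded 7 mm); shoulder 24 x 48 mm to 112 mm, neck, then a cap of 25 mm diameter from 124 to 140 mm (top). Origin: centre of its underside; z up. At the start it stands on the large round coaster.
- shaker: Stainless three-piece cocktail shaker, one rigid piece here, loose, about 280 g, standing upright. Round: 52 mm diameter at the foot, widening to 60 mm at 70 mm up, straight 60 mm from 70 to 106 mm, domed shoulder to 124 mm, cap of 33 mm diameter to 150 mm (top). Origin: centre of its underside; z up. At the start it stands on the small round coaster.
- jigger: Black plastic double jigger, loose, about 60 g, standing upright, large cup up. Round: lower cup 35 mm diameter from 0 to 26 mm, waist 20 mm at 36 to 40 mm, upper cup with straight outside of 40 mm diameter from 50 to 92 mm (open rim, wall 3 mm). Origin: centre of its underside; z up. At the start it stands on the oblong coaster.
- big_coaster: Large round coaster of white ceramic, flat, 110 mm diameter, 8 mm thick, fixed to the wood. Origin: centre of its underside, on the wood (its top is 8 mm higher). The shaker belongs here.
- small_coaster: Small round coaster of white ceramic, flat, 74 mm diameter, 8 mm thick, fixed to the wood. Origin: centre of its underside, on the wood. The jigger belongs here.
- oblong_coaster: Oblong (rectangular) coaster of white ceramic, flat, 70 mm along its x, 120 mm along its y (long side), 8 mm thick, fixed to the wood. Origin: centre of its underside, on the wood. The flask belongs here.
- cork_mat: Square cork mat, flat, 100 x 100 mm, 8 mm thick, fixed to the wood, empty at the start: the spare place for the swap. Origin: centre of its underside, on the wood.
- tumbler: Bystander: empty open glass tumbler, 66 mm diameter at the rim, 80 mm high, loose, standing on the wood between the coasters. Origin: centre of its underside. To be left where it is.
- lime_dish: Bystander: low terracotta dish of 80 mm diameter with two limes fixed on it, 53 mm high in all, loose, on the wood. Origin: centre of its underside. To be left where it is.
Not all that is in view belongs to the job. Of the things like the flask, leave any that is turquoise; of the rest the larger one is meant.

How it is judged:
On the way:
1. one of the three things stands on the cork mat, let go (((horizontal distance between flask and cork_mat below 0.035 m and contact force between flask and the fingers below 1 N and linear speed of flask below 0.02 m/s and angular speed of flask below 0.2 rad/s and angle between flask's own z axis and vertical below 0.1 rad and height (world z) of flask between 0.005 and 0.012 m) or (horizontal distance between shaker and cork_mat below 0.035 m and contact force between shaker and the fingers below 1 N and linear speed of shaker below 0.02 m/s and angular speed of shaker below 0.2 rad/s and angle between shaker's own z axis and vertical below 0.1 rad and height (world z) of shaker between 0.005 and 0.012 m) or (horizontal distance between jigger and cork_mat below 0.035 m and contact force between jigger and the fingers below 1 N and linear speed of jigger below 0.02 m/s and angular speed of jigger below 0.2 rad/s and angle between jigger's own z axis and vertical below 0.1 rad and height (world z) of jigger between 0.005 and 0.012 m))), for 0.2 s.
At the end, for the whole second after the job is handed in: Flask on the oblong, shaker on the large round, jigger on the small round coaster: each standing on it upright (within 0.1 rad), centred within 12 mm, at rest and let go, and the flask's broad side within 0.22 rad of the coaster's long side (horizontal distance between flask and oblong_coaster below 0.012 m and linear speed of each of flask, shaker, jigger below 0.02 m/s and angular speed of each of flask, shaker, jigger below 0.2 rad/s and angle between each of flask, shaker, jigger's own z axis and vertical below 0.1 rad and height (world z) of flask between 0.005 and 0.012 m and horizontal distance between shaker and big_coaster below 0.012 m and height (world z) of shaker between 0.005 and 0.012 m and horizontal distance between jigger and small_coaster below 0.012 m and height (world z) of jigger between 0.005 and 0.012 m and angle between the y axis of flask and the y axis of oblong_coaster, either way round below 0.22 rad); the robot touches nothing.
It fails at once if one of the three stands or lies on the bare wood (height (world z) of any of flask, shaker, jigger below 0.004 m).
It fails at once if one of the three is tipped by more than 0.6 rad (angle between any of flask, shaker, jigger's own z axis and vertical above 0.6 rad).
It fails at once if the glass flask is banged down (more than 45 N) on a coaster or the mat (contact force between flask and big_coaster above 45 N or contact force between flask and small_coaster above 45 N or contact force between flask and oblong_coaster above 45 N or contact force between flask and cork_mat above 45 N).
It fails at once if the tumbler or the lime dish is shifted by more than 15 mm (distance of any of tumbler, lime_dish from where it was at the start of the episode above 0.015 m).
It also fails if it takes over 134 s, if anything falls off the work surface, if the arm or the gripper's body presses on something with over 40 N, if the wrist force passes 120 N, or if a joint passes its speed limit or range.

## Working session

There is one attempt and no reset: what is moved stays moved. The work goes in short steps, Python scripts to look and compute and a tool call to move; the robot and the scene stay as the last step left them, time stands still between calls to the robot, and variables do not carry over. Pictures are saved under pics/ and viewed, about 12 in all and at most 16, crops included, and the job is handed in when it is done.

Besides the shell and the picture viewer there is one more tool, called after "Emit:" as a command line: name --argument value ..., lists and objects as JSON in quotes. move_arm: Moves the arm, as the interface text tells. Its arguments: {"type":"object","properties":{"increments":{"type":"string"},"squeeze":{"type":"number"}},"required":["increments"]}

```bash
mkdir -p pics; ls
python3 - <<'E'
from plant import arm
import cv2,numpy as np
for n in ("side","top"):
    c=arm.read_camera(n); cv2.imwrite(f"pics/{n}0.png",c["image"][:,:,::-1]); np.savez(f"pics/{n}0.npz",**c)
    R=cv2.Rodrigues(np.array(c["rvec"]))[0]; print(n,c["K"],-R.T@np.array(c["tvec"]).ravel(),R[2])
s=arm.get_state(); print(s)
E
```

```text
pics
side [[458.18288177   0.         323.74793538]
 [  0.         458.18288177 236.76777067]
 [  0.           0.           1.        ]] [ 0.1864731  -0.64387726  0.49580262] [ 0.42391086  0.75261589 -0.50385405]
top [[514.06160888   0.         321.12785022]
 [  0.         514.06160888 238.25399694]
 [  0.           0.           1.        ]] [0.34488564 0.01765748 1.08440562] [ 0.22247959  0.03659821 -0.97425017]
{'time_s': 0.1, 'joints': array([ 1.11251521,  0.59202127,  0.04832558,  1.60972983, -0.03330294,
        0.94271204, -0.03367476]), 'dq': array([ 0.002134  , -0.00174406, -0.0003446 , -0.0027468 ,  0.00150116,
        0.00048981, -0.00118241]), 'joint_torque': array([ 5.48671524e-03, -5.49998581e+01,  1.55359726e+00, -1.98825538e+01,
        9.72023554e-03,  3.82428741e-03,  1.11011808e-06]), 'tool_pos': array([ 0.2583762 , -0.67661186,  0.24724676]), 'orientation': array([[ 9.34171427e-01,  3.56823512e-01, -8.52160242e-04],
       [ 3.56824507e-01, -9.34169541e-01,  1.88124519e-03],
       [-1.24789628e-04, -2.06147716e-03, -9.99997867e-01]]), 'contact_force': array([-0.675636  , -0.69290985, -0.17002822]), 'wrist_torque': array([ 0.05202597,  0.03620716, -0.03157854]), 'width': 0.08529901947154715}
```

View pics/side0.png

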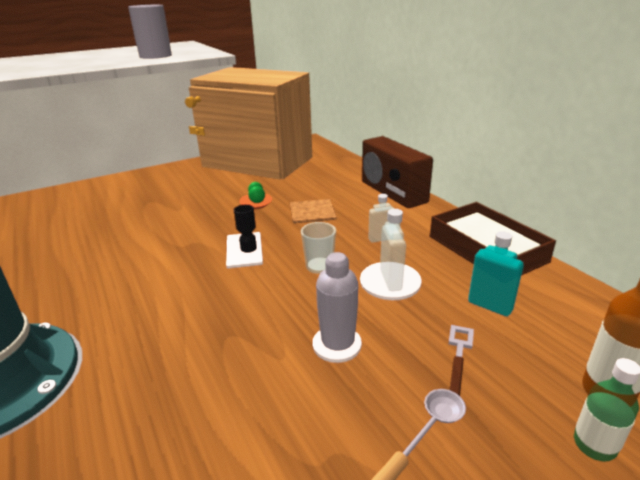

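View pics/top0.png

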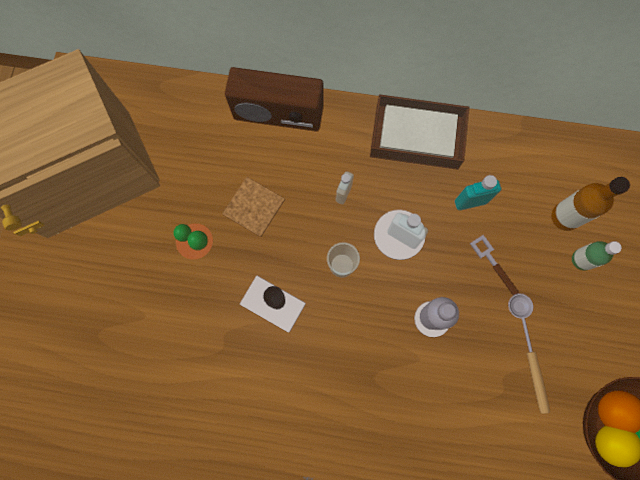

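Side: shaker on the small coaster (337,343), flask on the large one (390,280), jigger on the oblong one (245,250), mat (313,211). The turquoise bottle and the small flask at (380,220) are distractors. Top: big coaster (400,235), small coaster (433,318), oblong (273,303), mat (254,207), tumbler (343,259), dish (194,240).

```bash
cat > h.py <<'E'
import cv2,numpy as np
from scipy.optimize import least_squares
def ray(c,uv,z):
    R=cv2.Rodrigues(np.array(c["rvec"],float))[0]; t=np.array(c["tvec"],float).ravel(); C=-R.T@t
    uv=np.atleast_2d(np.array(uv,float)); d=(np.c_[uv,np.ones(len(uv))]@np.linalg.inv(c["K"]).T)@R
    return C[:2]+d[:,:2]*((z-C[2])/d[:,2])[:,None]
def proj(c,P):
    return cv2.projectPoints(np.array(P,float).reshape(-1,3),np.array(c["rvec"],float),np.array(c["tvec"],float),np.array(c["K"],float),None)[0].reshape(-1,2)
def comp(mask,seed,r=60):
    """contour nearest the seed"""
    cs=cv2.findContours(mask.astype(np.uint8),cv2.RETR_EXTERNAL,cv2.CHAIN_APPROX_NONE)[0]
    cs=[k for k in cs if cv2.contourArea(k)>80]
    return max(cs,key=lambda k:cv2.pointPolygonTest(k,tuple(map(float,seed)),True))[:,0,:]
def circ(P,r):
    f=lambda p:np.hypot(*(P-p[:2]).T)-r
    s=least_squares(f,P.mean(0),loss="soft_l1",f_scale=.001); return s.x, np.median(abs(f(s.x)))
def rect(P):
    c,(w,h),a=cv2.minAreaRect((P*1000).astype(np.float32)); return np.array(c)/1000,(w,h),a
def hsv(c): return cv2.cvtColor(c["image"],cv2.COLOR_RGB2HSV)
E
python3 - <<'E'
from h import *
c=dict(np.load("pics/top0.npz")); H=hsv(c); h,s,v=H[...,0],H[...,1],H[...,2]
white=(s<40)&(v>120)
for n,sd,r in (("big",(385,245),.055),("small",(424,325),.037)):
    k=comp(white,sd); P=ray(c,k,.008); hull=cv2.convexHull(P.astype(np.float32))[:,0]
    print(n,len(k),circ(P,r),cv2.minEnclosingCircle(P.astype(np.float32)))
k=comp(white,(255,300)); print("obl",rect(ray(c,k,.008)))
k=comp((h>5)&(h<20)&(s<165)&(v>110),(254,207)); print("cork",rect(ray(c,k,.008)),len(k))
print("mat corners est",ray(c,[(246,180),(284,202),(262,234),(224,210)],.008).mean(0))
for n,uv,z in (("flask cap",(413,220),.14),("shaker cap",(447,311),.15),("jigger rim",(274,297),.092),("tumbler rim",(343,257),.08),("dish",(194,240),.01),("smallflask",(346,177),.08)):
    print(n,ray(c,uv,z))
for i,(u,vv) in enumerate(((400,235),(440,310))):
    cv2.imwrite(f"pics/c{i}.png",cv2.resize(c["image"][vv-45:vv+45,u-45:u+45,::-1],None,fx=4,fy=4,interpolation=2))
a=cv2.imread("pics/c0.png");b=cv2.imread("pics/c1.png");cv2.imwrite("pics/c01.png",np.hstack([a,b]))
E
```

```text
big 144 (array([ 0.62509404, -0.10713889]), np.float64(0.0009582962445415684)) ((0.6259406208992004, -0.10802382975816727), 0.057263799011707306)
small 233 (array([ 0.45883098, -0.19659054]), np.float64(0.007446049028728894)) ((0.46027636528015137, -0.20117968320846558), 0.044400136917829514)
obl (array([0.43742957, 0.1383511 ]), (119.88850402832031, 69.96568298339844), 69.21847534179688)
cork (array([0.63191016, 0.21961441]), (115.41283416748047, 128.81121826171875), 67.9454116821289) 265
mat corners est [0.63950804 0.21365957]
flask cap [[ 0.62180517 -0.1141593 ]]
shaker cap [[ 0.45890054 -0.19213931]]
jigger rim [[0.44280974 0.12747038]]
tumbler rim [[0.54291304 0.00664813]]
dish [[0.54573989 0.3271007 ]]
smallflask [[0.71008795 0.02410772]]
```

View pics/c01.png

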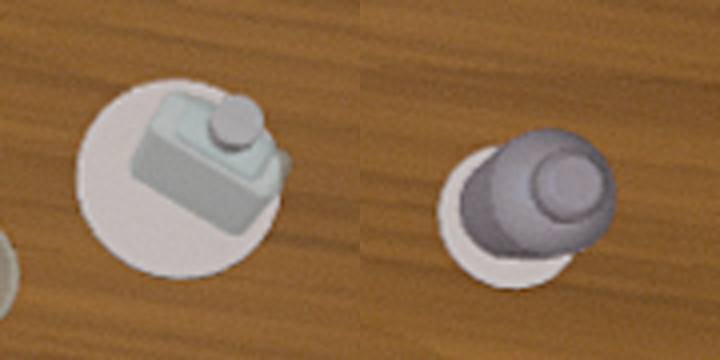

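Crop: the flask leans toward the upper right only by parallax; its near bottom edge runs (133,180)→(240,236) in the crop. The coasters add 8 mm to the heights, so I redo the tops with that and refine the small coaster and the mat.

```bash
cat >> h.py <<'E'
def go(xyz,yaw,s):
    """total shift in tool axes (mm) and rotation vector to reach xyz pointing down with tool y at world angle yaw (half-turn free)"""
    from scipy.spatial.transform import Rotation as Ro
    R=np.array(s["orientation"]); best=None
    for a in (yaw,yaw+np.pi):
        y=np.array([np.cos(a),np.sin(a),0]); z=np.array([0,0,-1.]); T=np.c_[np.cross(y,z),y,z]
        w=Ro.from_matrix(R.T@T).as_rotvec()
        if best is None or np.linalg.norm(w)<np.linalg.norm(best[0]): best=(w,T)
    d=np.array(xyz)-s["tool_pos"]; np.set_printoptions(suppress=True,precision=4)
    print("turn",best[0],"| shift now-axes",R.T@d*1000,"| shift after turn",best[1].T@d*1000)
E
python3 - <<'E'
from h import *
from plant import arm
c=dict(np.load("pics/top0.npz")); H=hsv(c); h,s,v=H[...,0],H[...,1],H[...,2]
k=comp((s<40)&(v>185),(422,327)); P=ray(c,k,.008)
# outer arc: the lower-left side of the coaster only
hull=cv2.convexHull(P.astype(np.float32))[:,0]; print("small",circ(hull,.037),circ(P,.037),np.median(v[300:330,415:425]))
k=comp((h>5)&(h<20)&(s<165)&(v>110)&(np.hypot(*np.mgrid[-207:273,-254:386])<42),(254,207)); 
m=np.zeros(h.shape,np.uint8); cv2.fillPoly(m,[k],1); m=cv2.morphologyEx(m,cv2.MORPH_OPEN,np.ones((11,11)))
k=comp(m,(254,207)); print("cork",rect(ray(c,k,.008)))
for n,uv,z in (("flask cap",(414.2,221),.148),("shaker cap",(447.5,311.5),.158),("jigger rim",(274,297),.1)): print(n,ray(c,uv,z))
e=ray(c,[(355+133/4,190+180/4),(355+240/4,190+236/4)],.008); d=e[1]-e[0]; print("flask near edge",e,np.linalg.norm(d),np.degrees(np.arctan2(d[1],d[0])))
k=comp((s<40)&(v>120),(255,300)); P=ray(c,k,.008); b=cv2.boxPoints(cv2.minAreaRect((P*1000).astype(np.float32)))
for i in range(2): d=b[i+1]-b[i]; print("obl side",np.linalg.norm(d),np.degrees(np.arctan2(d[1],d[0])))
go((.443,.127,.25),np.radians(-69),arm.get_state())
E
```

```text
small (array([ 0.45726907, -0.19626732]), np.float64(0.0003646153021860249)) (array([ 0.45974979, -0.1989408 ]), np.float64(0.0032559359194687387)) 151.5
cork (array([0.64088953, 0.21559032]), (103.8108139038086, 105.54676055908203), 69.42303466796875)
flask cap [[ 0.61785743 -0.11549077]]
shaker cap [[ 0.45717164 -0.19131193]]
jigger rim [[0.44202036 0.12658516]]
flask near edge [[ 0.61934961 -0.08363181]
 [ 0.59732663 -0.1438711 ]] 0.06413879266423812 -110.08198973443874
obl side 69.96566 -20.781534
obl side 119.8885 69.21847
turn [-0.0021  0.0001 -0.0017] | shift now-axes [ 459.2183 -684.8373   -1.3988] | shift after turn [ 460.3499 -684.0731   -2.7532]
```

Emit:
move_arm --increments "0 0 -0.12 0 0 0 1; 0 0 -0.12 0 0 0 1; 0 0 -0.12 0 0 0 1; 0 0 -0.12 0 0 0 1; 0 0 -0.12 0 0 0 1" --squeeze 30

```text
time_s: 0.52
tool_pos: [0.2584, -0.6769, 0.2476]
orientation: [[0.565, 0.825, -0.001], [0.825, -0.565, 0.001], [0.001, -0.001, -1.0]]
contact_force: [0.6, 0.2, -0.0]
width: 0.0854
```

Emit:
move_arm --increments "0 0 -0.12 0 0 0 1; 0 0 -0.12 0 0 0 1; 0 0 0 0 0 -10 1; 0 0 0 20 0 -20 1; 0 0 0 37 6 -20 1"

```text
time_s: 0.93
tool_pos: [0.2789, -0.6302, 0.2975]
orientation: [[0.369, 0.929, -0.004], [0.929, -0.369, -0.001], [-0.002, -0.003, -1.0]]
contact_force: [-0.4, -0.9, 0.7]
width: 0.0853
```

Emit:
move_arm --increments "0 0 0 37 6 0 1; 0 0 0 37 6 0 1; 0 0 0 37 6 0 1; 0 0 0 37 6 0 1; 0 0 0 37 6 0 1"

```text
time_s: 1.35
tool_pos: [0.3791, -0.4632, 0.2986]
orientation: [[0.361, 0.932, 0.0], [0.932, -0.361, -0.0], [-0.0, 0.001, -1.0]]
contact_force: [0.5, -0.1, 0.0]
width: 0.0854
```

Emit:
move_arm --increments "0 0 0 37 6 0 1; 0 0 0 37 6 0 1; 0 0 0 37 6 0 1; 0 0 0 37 6 0 1; 0 0 0 37 6 0 1"

```text
time_s: 1.77
tool_pos: [0.4734, -0.3012, 0.2986]
orientation: [[0.361, 0.932, 0.0], [0.932, -0.361, -0.0], [-0.0, 0.001, -1.0]]
contact_force: [0.0, -0.6, 0.6]
width: 0.0855
```

Run:
```python
from h import *
from plant import arm
s=arm.get_state(); print(s["tool_pos"],s["joints"],s["time_s"]); go((.442,.127,.25),np.radians(-20.8),s)
```

```text
[ 0.47338831 -0.30118682  0.29863039] [ 0.70291501  0.33874384 -0.28003982  1.92253068  0.11815823  0.89537541
 -0.00566595] 1.7667
turn [ 0.0006  0.0002 -0.0066] | shift now-axes [ 387.9297 -184.0054   48.4422] | shift after turn [ 389.1338 -181.3947   48.6304]
```

Emit:
move_arm --increments "0 0 0 35 -14 0 1; 0 0 0 35 -16 0 1; 0 0 0 35 -16 0 1; 0 0 0 35 -16 0 1; 0 0 0 35 -16 0 1"

```text
time_s: 2.18
tool_pos: [0.4622, -0.1097, 0.2985]
orientation: [[0.361, 0.932, 0.001], [0.932, -0.361, -0.0], [0.0, 0.001, -1.0]]
contact_force: [0.7, 0.4, 1.2]
width: 0.0853
```

Emit:
move_arm --increments "0 0 0 35 -16 0 1; 0 0 0 35 -16 0 1; 0 0 0 35 -16 0 1; 0 0 0 35 -16 0 1; 0 0 0 35 -16 0 1"

```text
time_s: 2.6
tool_pos: [0.45, 0.0823, 0.2987]
orientation: [[0.361, 0.932, 0.001], [0.932, -0.361, -0.0], [0.0, 0.001, -1.0]]
contact_force: [1.5, 1.0, 0.0]
width: 0.0853
```

Emit:
move_arm --increments "0 0 -0.007 5 -5 0 1; 0 0 0 0 0 0 1; 0 0 0 0 0 0 1"

```text
time_s: 2.85
tool_pos: [0.4475, 0.0866, 0.2981]
orientation: [[0.352, 0.936, 0.0], [0.936, -0.352, -0.001], [-0.001, 0.0, -1.0]]
contact_force: [0.2, -0.8, -0.2]
width: 0.0853
```

Run:
```python
from h import *
from plant import arm
s=arm.get_state(); print(s["tool_pos"],s["time_s"]); go((.442,.127,.078),np.radians(-20.8),s)
c=arm.read_camera("wrist"); np.savez("pics/w1.npz",**c); cv2.imwrite("pics/w1.png",c["image"][:,:,::-1])
print(proj(c,[(.442,.127,.1),(.4374,.1384,.008),(.64,.2150,.008)]))
```

```text
[0.44747018 0.08659469 0.29814478] 2.85
turn [0.0003 0.0008 0.0031] | shift now-axes [ 36.0616 -19.4213 220.1105] | shift after turn [ 35.8294 -19.4619 220.1448]
[[301.9583 170.4352]
 [298.5782 151.21  ]
 [480.8399 -15.5897]]
```

View pics/w1.png

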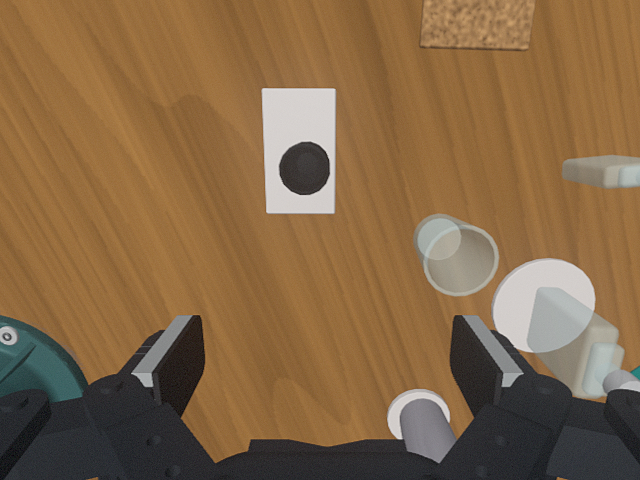

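The wrist view shows the oblong coaster (300,150), jigger rim (304,168), tumbler (455,255), big coaster (543,305) and small coaster (418,415). This gives a second measurement.

Run:
```python
from h import *
from plant import arm
c=dict(np.load("pics/w1.npz")); H=hsv(c); h,s,v=H[...,0],H[...,1],H[...,2]
W=(s<40)&(v>150)
k=comp(W,(300,120)); P=ray(c,k,.008); b=cv2.boxPoints(cv2.minAreaRect((P*1000).astype(np.float32))); print("obl",b.mean(0),[ (np.linalg.norm(b[i+1]-b[i]),np.degrees(np.arctan2(*(b[i+1]-b[i])[::-1]))) for i in (0,1)])
k=comp(v<60,(304,168)); print("jig",circ(ray(c,k,.1),.02), ray(c,k,.1).mean(0))
k=comp(W,(515,310)); P=ray(c,k,.008); print("big",circ(P[k[:,0]<535],.055))
k=comp(W,(394,415)); P=ray(c,k,.008); print("small",circ(cv2.convexHull(P.astype(np.float32))[:,0],.037))
t=dict(np.load("pics/top0.npz")); 
print("tumbler top/w",ray(t,(343,257),.08))
go((.442,.127,.078),np.radians(-20.8),arm.get_state())
```

```text
obl [437.39392 136.53592] [(np.float32(69.75764), np.float32(-20.610119)), (np.float32(118.87855), np.float32(69.389885))]
jig (array([0.44067325, 0.12337242]), np.float64(0.0031272534915259102)) [0.44869803 0.12976944]
big (array([ 0.62512516, -0.10624075]), np.float64(0.0007303496609266137))
small (array([ 0.4559377 , -0.19388449]), np.float64(0.0005056111406526557))
tumbler top/w [[0.54291304 0.00664813]]
turn [0.0002 0.0011 0.0009] | shift now-axes [ 37.064  -20.0296 219.9234] | shift after turn [ 36.8015 -20.0194 219.9684]
```

Emit:
move_arm --increments "0 0 0 19 -9 20 1; 0 0 0 19 -9 40 1; 0 0 0 0 0 40 1; 0 0 0 0 0 40 1; 0 0 0 0 0 30 1"

```text
time_s: 3.32
tool_pos: [0.4439, 0.1245, 0.1286]
orientation: [[0.356, 0.935, -0.002], [0.935, -0.356, -0.002], [-0.002, -0.001, -1.0]]
contact_force: [0.3, -0.2, -1.1]
width: 0.0854
```

Emit:
move_arm --increments "0 0 0 0 0 20 1; 0 0 0 0 0 15 1; 0 0 0 0 0 10 1; 0 0 0 0 0 5 1; 0 0 0 0 0 0 1"

```text
time_s: 3.73
tool_pos: [0.4443, 0.1252, 0.0801]
orientation: [[0.355, 0.935, -0.002], [0.935, -0.355, -0.002], [-0.003, -0.001, -1.0]]
contact_force: [1.2, 0.3, 0.3]
width: 0.0853
```

Emit:
move_arm --increments "0 0 0 0 0 0 0; 0 0 0 0 0 0 0; 0 0 0 0 0 0 0; 0 0 0 0 0 0 0; 0 0 0 0 0 0 0" --squeeze 25

```text
time_s: 4.15
tool_pos: [0.4447, 0.1274, 0.0819]
orientation: [[0.352, 0.936, 0.002], [0.936, -0.352, 0.001], [0.001, 0.001, -1.0]]
contact_force: [-0.6, -0.5, 4.5]
width: 0.0378
```

Emit:
move_arm --increments "0 0 0 0 0 0 0; 0 0 0 0 0 0 0; 0 0 0 0 0 0 0; 0 0 0 0 0 0 0"

```text
time_s: 4.48
tool_pos: [0.4447, 0.1275, 0.0819]
orientation: [[0.351, 0.936, 0.002], [0.936, -0.351, 0.0], [0.001, 0.001, -1.0]]
contact_force: [0.2, 0.2, 6.2]
width: 0.0383
```

Run:
```python
from h import *
from plant import arm
s=arm.get_state(); print(s["tool_pos"],s["time_s"],s["width"],s["contact_force"]); go((.64,.215,.25),np.radians(-20.7),s)
```

```text
[0.44474104 0.12750795 0.0818856 ] 4.4833 0.03830383206527866 [0.19754012 0.20430866 6.17324706]
turn [ 0.0014 -0.0009  0.0022] | shift now-axes [ 150.6813  152.3007 -167.7588] | shift after turn [ 150.863   151.7276 -168.1144]
```

Emit:
move_arm --increments "0 0 0 0 0 -8 0; 0 0 0 0 0 -15 0; 0 0 0 0 0 -25 0; 0 0 0 0 0 -25 0; 0 0 0 0 0 -20 0"

```text
time_s: 4.9
tool_pos: [0.444, 0.1273, 0.1759]
orientation: [[0.351, 0.936, 0.001], [0.936, -0.351, 0.0], [0.0, 0.0, -1.0]]
contact_force: [-0.3, -0.3, -1.1]
width: 0.0381
```

Emit:
move_arm --increments "0 0 0 15 15 -10 0; 0 0 0 25 25 0 0; 0 0 0 25 25 0 0; 0 0 0 25 25 0 0; 0 0 0 25 25 0 0"

```text
time_s: 5.32
tool_pos: [0.5933, 0.1947, 0.1848]
orientation: [[0.351, 0.936, -0.0], [0.936, -0.351, -0.0], [-0.0, 0.0, -1.0]]
contact_force: [0.6, 0.7, -0.6]
width: 0.0382
```

Emit:
move_arm --increments "0 0 0 22 22 0 0; 0 0 0 11 12 0 0; 0 0 0 0 0 0 0; 0 0 0 0 0 0 0"

```text
time_s: 5.65
tool_pos: [0.6355, 0.2135, 0.1839]
orientation: [[0.351, 0.936, -0.001], [0.936, -0.351, -0.0], [-0.0, -0.001, -1.0]]
contact_force: [-0.5, -0.2, -0.9]
width: 0.0383
```

Run:
```python
from h import *
from plant import arm
s=arm.get_state(); print(s["tool_pos"],s["time_s"],s["width"],s["contact_force"]); go((.64,.215,.083),np.radians(-20.7),s)
c=arm.read_camera("side"); np.savez("pics/s1.npz",**c); cv2.imwrite("pics/s1.png",c["image"][100:400,150:550,::-1])
```

```text
[0.6354578  0.21345924 0.18391617] 5.65 0.038280422811914364 [-0.54734683 -0.17071349 -0.91627731]
turn [-0.0011  0.0005  0.0022] | shift now-axes [  3.0858   3.8194 100.9107] | shift after turn [  3.0469   3.7044 100.9162]
```

View pics/s1.png

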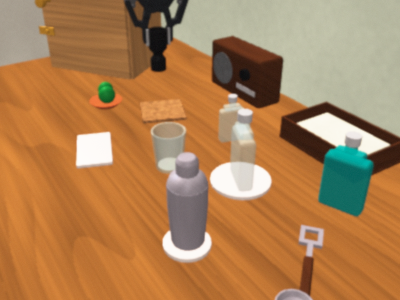

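The jigger is held upright above the mat (crop 158,50) and the oblong coaster is clear. Lowering.

Emit:
move_arm --increments "0 0 0 3 4 15 0; 0 0 0 0 0 25 0; 0 0 0 0 0 25 0; 0 0 0 0 0 15 0; 0 0 0 0 0 10 0"

```text
time_s: 6.12
tool_pos: [0.6382, 0.2135, 0.0912]
orientation: [[0.351, 0.936, -0.005], [0.936, -0.351, -0.002], [-0.004, -0.003, -1.0]]
contact_force: [-0.5, -0.5, -0.6]
width: 0.0381
```

Emit:
move_arm --increments "0 0 0 0 0 5 0; 0 0 0 0 0 3 0; 0 0 0 0 0 2 0; 0 0 0 0 0 2 0; 0 0 0 0 0 0 0"

```text
time_s: 6.53
tool_pos: [0.6409, 0.2151, 0.0826]
orientation: [[0.351, 0.936, 0.001], [0.936, -0.351, 0.0], [0.001, 0.001, -1.0]]
contact_force: [-0.2, -0.2, -0.8]
width: 0.038
```

Emit:
move_arm --increments "0 0 0 0 0 1 0; 0 0 0 0 0 1 0; 0 0 0 0 0 0 0"

```text
time_s: 6.78
tool_pos: [0.6414, 0.2159, 0.082]
orientation: [[0.351, 0.936, 0.002], [0.936, -0.351, 0.001], [0.002, 0.002, -1.0]]
contact_force: [-0.6, -0.8, 6.6]
width: 0.0379
```

Emit:
move_arm --increments "0 0 0 0 0 0 1; 0 0 0 0 0 0 1; 0 0 0 0 0 0 1; 0 0 0 0 0 0 1; 0 0 0 0 0 -10 1"

```text
time_s: 7.2
tool_pos: [0.6391, 0.2141, 0.0884]
orientation: [[0.351, 0.936, -0.004], [0.936, -0.351, -0.002], [-0.003, -0.003, -1.0]]
contact_force: [-0.1, 0.5, -0.7]
width: 0.0857
```

Emit:
move_arm --increments "0 0 0 0 0 -30 1; 0 0 0 0 0 -40 1; 0 0 0 0 0 -40 1; 0 0 0 0 0 -40 1; 0 0 0 0 0 -40 1"

```text
time_s: 7.62
tool_pos: [0.6401, 0.2148, 0.2826]
orientation: [[0.351, 0.936, 0.0], [0.936, -0.351, 0.0], [0.0, -0.0, -1.0]]
contact_force: [0.7, -0.4, -0.6]
width: 0.0856
```

Run:
```python
from h import *
from plant import arm
s=arm.get_state(); print(s["tool_pos"],s["time_s"],s["width"]); go((.60,-.163,.30),np.radians(-20.7),s)
c=arm.read_camera("top"); np.savez("pics/t1.npz",**c); I=c["image"]
cv2.imwrite("pics/t1.png",cv2.resize(I[150:330,150:350,::-1],None,fx=3,fy=3)); print(proj(c,[.641,.216,.1]))
```

```text
[0.64005776 0.21484199 0.28256524] 7.6167 0.08555103361893324
turn [-0.     -0.0002  0.0026] | shift now-axes [-367.8569   95.1204  -17.5091] | shift after turn [-367.6094   96.0858  -17.4348]
[[246.9967 192.3552]]
```

View pics/t1.png

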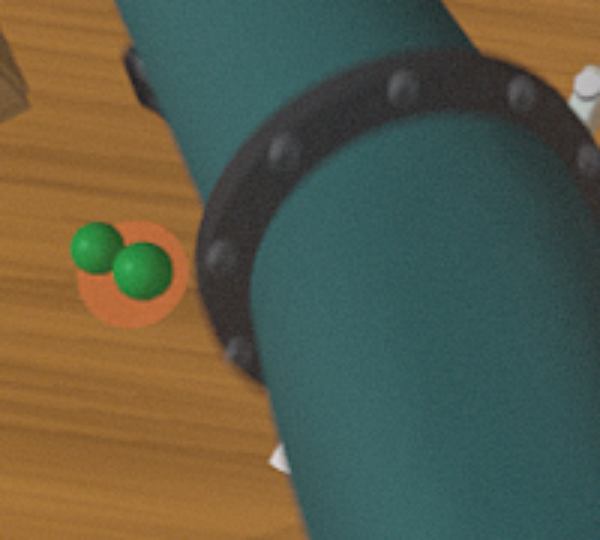

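The arm blocks the top view of the mat; only the dish shows, unmoved. Moving on toward the flask and looking from there.

Emit:
move_arm --increments "0 0 0 -36 10 -4 1; 0 0 0 -36 10 -4 1; 0 0 0 -36 10 -4 1; 0 0 0 -36 10 -4 1; 0 0 0 -36 10 0 1"

```text
time_s: 8.08
tool_pos: [0.624, 0.0273, 0.2974]
orientation: [[0.351, 0.936, 0.002], [0.936, -0.351, -0.0], [0.001, 0.002, -1.0]]
contact_force: [0.1, 0.4, -0.4]
width: 0.0854
```

Emit:
move_arm --increments "0 0 0 -36 10 0 1; 0 0 0 -36 10 0 1; 0 0 0 -36 9 0 1; 0 0 0 -36 8 0 1; 0 0 0 -36 8 0 1"

```text
time_s: 8.5
tool_pos: [0.6024, -0.1572, 0.2965]
orientation: [[0.351, 0.936, 0.0], [0.936, -0.351, -0.0], [-0.0, 0.001, -1.0]]
contact_force: [0.8, -0.1, -0.1]
width: 0.0857
```

Emit:
move_arm --increments "0 0 0 -8 0 0 1; 0 0 0 0 0 0 1; 0 0 0 0 0 0 1"

```text
time_s: 8.75
tool_pos: [0.6, -0.1628, 0.2962]
orientation: [[0.352, 0.936, 0.0], [0.936, -0.352, 0.001], [0.001, 0.0, -1.0]]
contact_force: [-0.1, 0.7, -0.1]
width: 0.0849
```

Run:
```python
from h import *
from plant import arm
s=arm.get_state(); print(s["tool_pos"],s["time_s"])
c=arm.read_camera("wrist"); np.savez("pics/w2.npz",**c); cv2.imwrite("pics/w2.png",c["image"][:,:,::-1])
print(proj(c,[(.618,-.1155,.148),(.6251,-.1067,.008),(.641,.216,.1)]))
c=arm.read_camera("top"); np.savez("pics/t2.npz",**c)
H=hsv(c); k=comp((H[...,2]<60)&(np.hypot(*np.mgrid[-195:285,-250:390])<35),(247,192)); print("jigger",cv2.minEnclosingCircle(k),ray(c,cv2.minEnclosingCircle(k)[0],.1))
```

```text
[ 0.60002722 -0.16275064  0.29624315] 8.75
[[ 327.71714835  155.81447378]
 [ 331.03808639  134.37019543]
 [ 152.22632936 -450.66750693]]
jigger ((249.5, 198.0), 14.705541610717773) [[0.63008991 0.2088834 ]]
```

View pics/w2.png

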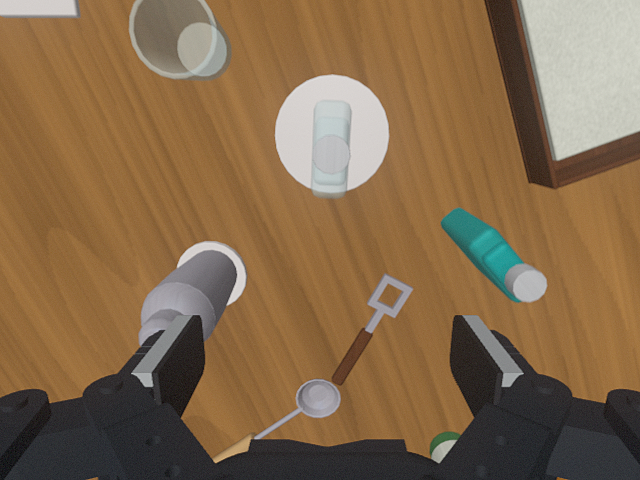

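The cap is at (331,154), about 2 mm from the prediction, and the body edges are vertical in the picture, so the jaw yaw is right. Descending to grasp.

Emit:
move_arm --increments "0 0 0 26 1 20 1; 0 0 0 26 1 30 1; 0 0 0 0 0 35 1; 0 0 0 0 0 35 1; 0 0 0 0 0 30 1"

```text
time_s: 9.27
tool_pos: [0.6205, -0.1109, 0.1445]
orientation: [[0.346, 0.938, -0.0], [0.938, -0.346, 0.002], [0.002, -0.001, -1.0]]
contact_force: [-0.7, -1.6, -0.9]
width: 0.085
```

Emit:
move_arm --increments "0 0 0 0 0 20 1; 0 0 0 0 0 15 1; 0 0 0 0 0 10 1; 0 0 0 0 0 3 1; 0 0 0 0 0 0 1"

```text
time_s: 9.68
tool_pos: [0.6205, -0.1134, 0.0977]
orientation: [[0.349, 0.937, -0.001], [0.937, -0.349, 0.001], [0.001, -0.001, -1.0]]
contact_force: [0.7, -0.5, -1.1]
width: 0.0852
```

Run:
```python
from h import *
from plant import arm
s=arm.get_state(); print(s["time_s"],s["contact_force"]); go((.6203,-.1153,.096),np.radians(-20.7),s)
c=arm.read_camera("side"); np.savez("pics/s2.npz",**c); cv2.imwrite("pics/s2.png",cv2.resize(c["image"][100:300,250:450,::-1],None,fx=3,fy=3))
```

```text
9.6833 [ 0.72773493 -0.46280199 -1.08002905]
turn [-0.0008 -0.0006  0.0045] | shift now-axes [-1.8602  0.5321  1.736 ] | shift after turn [-1.8567  0.5391  1.7376]
```

View pics/s2.png

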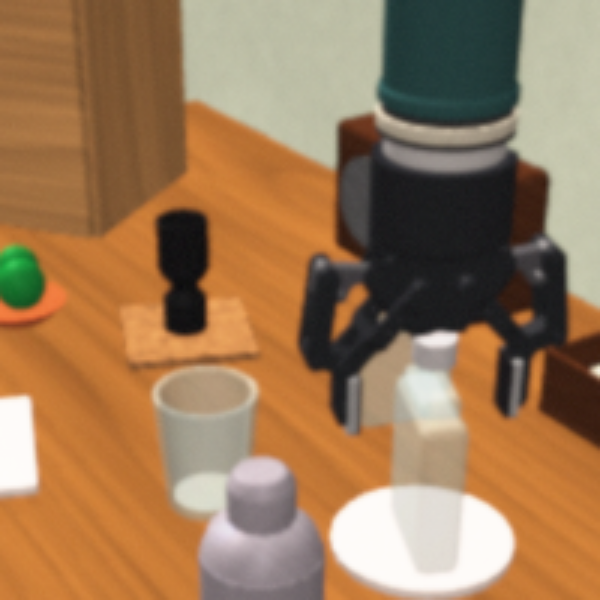

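Jigger upright on the mat; the gripper straddles the flask symmetrically. Closing.

Emit:
move_arm --increments "0 0 0 -1 0 1 0.5; 0 0 0 0 0 0 0.4; 0 0 0 0 0 0 0.3; 0 0 0 0 0 0 0; 0 0 0 0 0 0 0" --squeeze 30

```text
time_s: 10.15
tool_pos: [0.6203, -0.1162, 0.0977]
orientation: [[0.352, 0.936, 0.001], [0.936, -0.352, -0.0], [0.0, 0.001, -1.0]]
contact_force: [-0.4, -0.6, 0.9]
width: 0.0276
```

Emit:
move_arm --increments "0 0 0 0 0 0 0; 0 0 0 0 0 0 0; 0 0 0 0 0 0 0; 0 0 0 0 0 0 0; 0 0 0 0 0 0 0"

```text
time_s: 10.57
tool_pos: [0.6204, -0.1162, 0.0977]
orientation: [[0.352, 0.936, 0.001], [0.936, -0.352, -0.0], [-0.0, 0.001, -1.0]]
contact_force: [-0.5, -1.0, 5.9]
width: 0.028
```

Run:
```python
from h import *
from plant import arm
s=arm.get_state(); print(s["time_s"],s["contact_force"],s["width"],s["tool_pos"])
```

```text
10.5667 [-0.52012021 -0.99825656  5.91892231] 0.027975013167342917 [ 0.62037905 -0.11617292  0.09769978]
```

Emit:
move_arm --increments "0 0 0 0 0 -8 0; 0 0 0 0 0 -15 0; 0 0 0 0 0 -25 0; 0 0 0 0 0 -30 0; 0 0 0 0 0 -30 0"

```text
time_s: 10.98
tool_pos: [0.6187, -0.1158, 0.2052]
orientation: [[0.351, 0.936, -0.003], [0.936, -0.351, 0.001], [-0.0, -0.003, -1.0]]
contact_force: [-0.5, -0.1, -1.8]
width: 0.0281
```

Emit:
move_arm --increments "0 0 0 0 0 -30 0; 0 0 0 5 -8 -20 0; 0 0 0 12 -18 0 0; 0 0 0 17 -25 0 0; 0 0 0 18 -28 0 0"

```text
time_s: 11.4
tool_pos: [0.5639, -0.0399, 0.2553]
orientation: [[0.354, 0.935, 0.001], [0.935, -0.354, -0.0], [0.0, 0.001, -1.0]]
contact_force: [0.2, 1.3, -2.2]
width: 0.028
```

Emit:
move_arm --increments "0 0 0 18 -28 0 0; 0 0 0 18 -28 0 0; 0 0 0 18 -28 0 0; 0 0 0 18 -28 0 0; 0 0 0 18 -26 0 0"

```text
time_s: 11.82
tool_pos: [0.4644, 0.0942, 0.2548]
orientation: [[0.351, 0.936, -0.001], [0.936, -0.351, -0.001], [-0.001, -0.001, -1.0]]
contact_force: [0.9, 0.8, -1.5]
width: 0.0274
```

Emit:
move_arm --increments "0 0 0 16 -22 0 0; 0 0 0 9 -14 0 0; 0 0 0 4 -7 0 0; 0 0 0 0 0 0 0; 0 0 0 0 0 0 0"

```text
time_s: 12.23
tool_pos: [0.4368, 0.1348, 0.255]
orientation: [[0.351, 0.936, 0.0], [0.936, -0.351, -0.001], [-0.001, 0.0, -1.0]]
contact_force: [0.0, -0.0, -0.8]
width: 0.0282
```

Run:
```python
from h import *
from plant import arm
s=arm.get_state(); print(s["time_s"],s["contact_force"],s["width"],s["tool_pos"]); go((.437,.136,.0977),np.radians(-20.7),s)
c=arm.read_camera("wrist"); np.savez("pics/w3.npz",**c); cv2.imwrite("pics/w3.png",c["image"][:,:,::-1])
```

```text
12.2333 [ 0.03787328 -0.03287701 -0.81260363] 0.0282029627618937 [0.43678389 0.1348044  0.25497085]
turn [0.0003 0.0006 0.0023] | shift now-axes [  1.2922  -0.2662 157.27  ] | shift after turn [  1.1948  -0.2205 157.2709]
```

View pics/w3.png

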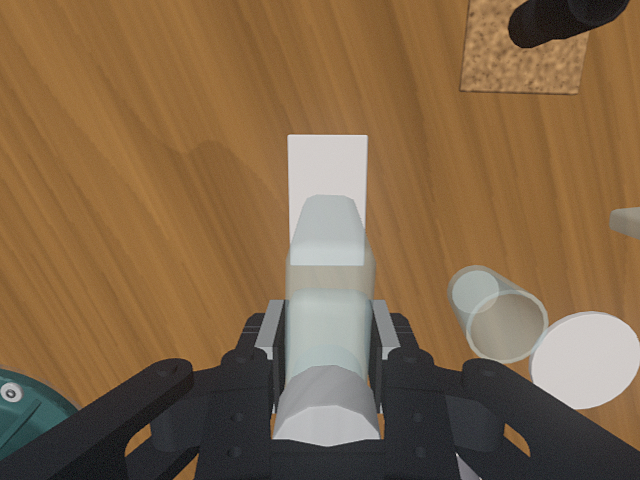

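The held flask is upright and in line with the coaster (coaster edges at columns 289 and 367, flask centred near 329). Lowering gently.

Emit:
move_arm --increments "0 0 0 1 0 15 0; 0 0 0 0 0 30 0; 0 0 0 0 0 30 0; 0 0 0 0 0 30 0; 0 0 0 0 0 20 0"

```text
time_s: 12.7
tool_pos: [0.4373, 0.1343, 0.1277]
orientation: [[0.355, 0.935, -0.002], [0.935, -0.355, -0.001], [-0.002, -0.001, -1.0]]
contact_force: [-0.5, -0.7, -2.1]
width: 0.0283
```

Emit:
move_arm --increments "0 0 0 0 0 12 0; 0 0 0 0 0 7 0; 0 0 0 0 0 4 0; 0 0 0 0 0 2 0; 0 0 0 0 0 0 0"

```text
time_s: 13.12
tool_pos: [0.4377, 0.1361, 0.1052]
orientation: [[0.352, 0.936, 0.001], [0.936, -0.352, 0.0], [0.0, 0.001, -1.0]]
contact_force: [-0.3, -0.1, -1.3]
width: 0.0277
```

Emit:
move_arm --increments "0 0 0 0 0 3 0; 0 0 0 0 0 2 0; 0 0 0 0 0 1 0; 0 0 0 0 0 1 0; 0 0 0 0 0 0 0"

```text
time_s: 13.53
tool_pos: [0.437, 0.1364, 0.0981]
orientation: [[0.351, 0.936, 0.0], [0.936, -0.351, 0.0], [0.0, 0.0, -1.0]]
contact_force: [-0.5, -0.2, -0.7]
width: 0.0278
```

Emit:
move_arm --increments "0 0 0 0 0 1 0; 0 0 0 0 0 0 0; 0 0 0 0 0 0 0"

```text
time_s: 13.78
tool_pos: [0.4371, 0.1364, 0.0976]
orientation: [[0.351, 0.936, 0.001], [0.936, -0.351, -0.001], [-0.0, 0.001, -1.0]]
contact_force: [-0.6, -0.1, 5.5]
width: 0.0277
```

Emit:
move_arm --increments "0 0 0 0 0 0 1; 0 0 0 0 0 0 1; 0 0 0 0 0 0 1; 0 0 0 0 0 0 1; 0 0 0 0 0 -10 1"

```text
time_s: 14.2
tool_pos: [0.4361, 0.1361, 0.106]
orientation: [[0.351, 0.936, -0.003], [0.936, -0.351, -0.001], [-0.002, -0.002, -1.0]]
contact_force: [-0.1, -0.4, -0.4]
width: 0.0846
```

Emit:
move_arm --increments "0 0 0 0 0 -35 1; 0 0 0 0 0 -40 1; 0 0 0 0 0 -40 1; 0 0 0 0 0 -40 1; 0 0 0 0 0 -40 1"

```text
time_s: 14.62
tool_pos: [0.4362, 0.1363, 0.3037]
orientation: [[0.351, 0.936, -0.001], [0.936, -0.351, 0.0], [-0.0, -0.001, -1.0]]
contact_force: [0.4, 0.4, 0.1]
width: 0.0851
```

Emit:
move_arm --increments "0 0 0 -30 25 0 1; 0 0 0 -31 25 0 1; 0 0 0 -31 25 0 1; 0 0 0 -31 25 0 1; 0 0 0 -31 25 0 1"

```text
time_s: 15.03
tool_pos: [0.4998, -0.0536, 0.3022]
orientation: [[0.351, 0.936, 0.0], [0.936, -0.351, -0.0], [-0.0, 0.0, -1.0]]
contact_force: [1.0, 0.8, 0.8]
width: 0.0853
```

Emit:
move_arm --increments "0 0 0 -40 2 0 1; 0 0 0 -40 2 0 1; 0 0 0 -40 2 0 1; 0 0 0 -40 2 0 1; 0 0 0 -40 2 0 1"

```text
time_s: 15.45
tool_pos: [0.4378, -0.2441, 0.3019]
orientation: [[0.351, 0.936, -0.0], [0.936, -0.351, 0.0], [-0.0, -0.0, -1.0]]
contact_force: [0.8, -0.2, 0.1]
width: 0.0853
```

Emit:
move_arm --increments "0 0 0 0 0 0 1; 0 0 0 0 0 0 1"

```text
time_s: 15.62
tool_pos: [0.4374, -0.2452, 0.3016]
orientation: [[0.358, 0.934, -0.001], [0.934, -0.358, -0.0], [-0.001, -0.001, -1.0]]
contact_force: [1.1, 0.9, -0.3]
width: 0.0855
```

Run:
```python
from h import *
from plant import arm
s=arm.get_state(); print(s["time_s"],s["contact_force"],s["width"],s["tool_pos"])
c=arm.read_camera("wrist"); np.savez("pics/w4.npz",**c); cv2.imwrite("pics/w4.png",c["image"][:,:,::-1])
print(proj(c,[(.457,-.192,.158),(.457,-.192,.114),(.4566,-.1951,.008)])); go((.457,-.192,.106),np.radians(-20.7),s)
```

```text
15.6167 [ 1.13621361  0.86892649 -0.34922632] 0.08548030685951488 [ 0.43739829 -0.2452052   0.30157865]
[[326.49731904 145.96605803]
 [326.56287042 143.11242771]
 [327.41721502 141.8935081 ]]
turn [-0.001   0.0006 -0.0043] | shift now-axes [ 56.8082  -0.529  195.5469] | shift after turn [ 56.6992  -0.4704 195.5786]
```

View pics/w4.png

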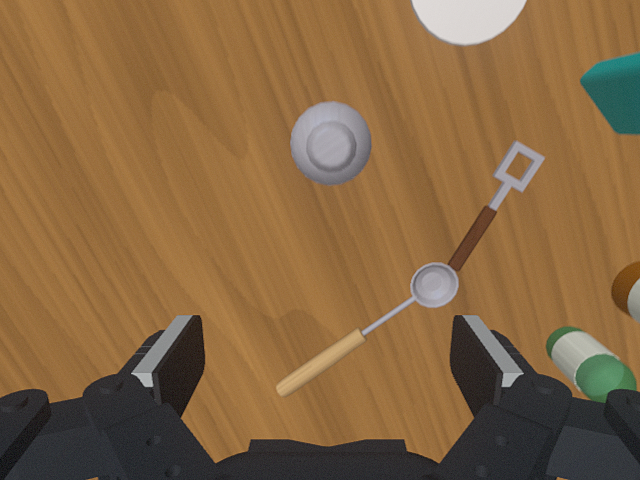

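Shaker outline is centred at (331,143) against (326.5,143) predicted, so about +3 mm in tool y. Descending.

Emit:
move_arm --increments "0 0 0 20 1 15 1; 0 0 0 20 1 25 1; 0 0 0 17 1 30 1; 0 0 0 0 0 35 1; 0 0 0 0 0 35 1"

```text
time_s: 16.08
tool_pos: [0.4637, -0.1865, 0.1616]
orientation: [[0.345, 0.939, 0.003], [0.939, -0.345, 0.001], [0.002, 0.003, -1.0]]
contact_force: [0.1, -1.2, -0.6]
width: 0.0853
```

Emit:
move_arm --increments "0 0 0 0 0 25 1; 0 0 0 0 0 15 1; 0 0 0 0 0 10 1; 0 0 0 0 0 5 1; 0 0 0 0 0 0 1"

```text
time_s: 16.5
tool_pos: [0.462, -0.1889, 0.1065]
orientation: [[0.349, 0.937, -0.001], [0.937, -0.349, 0.001], [0.001, -0.001, -1.0]]
contact_force: [-0.5, -0.6, 0.3]
width: 0.0855
```

Emit:
move_arm --increments "0 0 0 0 0 0 0.85; 0 0 0 0 0 0 0.7; 0 0 0 0 0 0 0.6; 0 0 0 0 0 0 0.3; 0 0 0 0 0 0 0" --squeeze 40

```text
time_s: 16.92
tool_pos: [0.4623, -0.1902, 0.1084]
orientation: [[0.352, 0.936, 0.002], [0.936, -0.352, -0.001], [-0.0, 0.002, -1.0]]
contact_force: [-1.4, 1.2, 6.4]
width: 0.0583
```

Emit:
move_arm --increments "0 0 0 0 0 0 0; 0 0 0 0 0 0 0; 0 0 0 0 0 0 0; 0 0 0 0 0 0 0; 0 0 0 0 0 0 0"

```text
time_s: 17.33
tool_pos: [0.4623, -0.1903, 0.1084]
orientation: [[0.352, 0.936, 0.002], [0.936, -0.352, -0.001], [-0.0, 0.002, -1.0]]
contact_force: [-1.5, 0.9, 6.4]
width: 0.0582
```

Run:
```python
from h import *
from plant import arm
s=arm.get_state(); print(s["tool_pos"]); go((.625,-.1065,.27),np.radians(-20.7),s)
c=arm.read_camera("side"); np.savez("pics/s3.npz",**c); cv2.imwrite("pics/s3.png",cv2.resize(c["image"][150:370,180:460,::-1],None,fx=2.5,fy=2.5))
```

```text
[ 0.46231672 -0.19025177  0.10837785]
turn [0.002  0.0001 0.002 ] | shift now-axes [ 135.5886  123.1698 -161.3904] | shift after turn [ 135.8495  122.577  -161.6222]
```

View pics/s3.png

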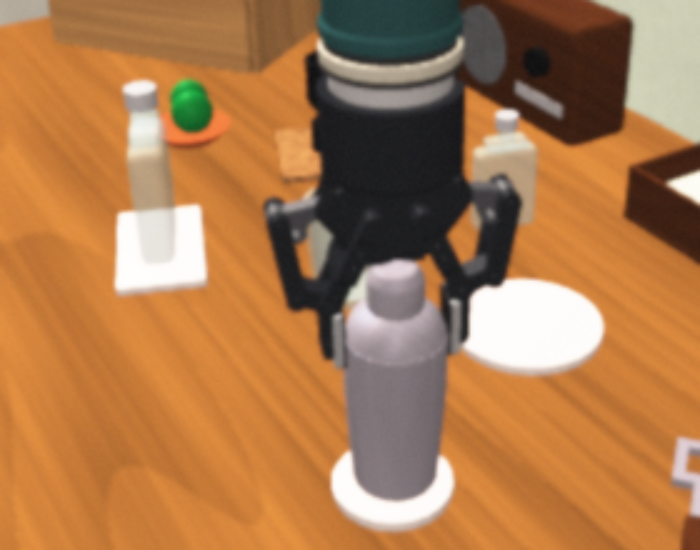

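The flask stands upright and central on the oblong coaster, and the shaker is gripped. Lifting it to the big coaster.

Emit:
move_arm --increments "0 0 0 0 0 -8 0; 0 0 0 0 0 -15 0; 0 0 0 0 0 -25 0; 0 0 0 0 0 -30 0; 0 0 0 0 0 -30 0"

```text
time_s: 17.8
tool_pos: [0.4606, -0.19, 0.2161]
orientation: [[0.351, 0.936, -0.002], [0.936, -0.351, 0.001], [0.0, -0.002, -1.0]]
contact_force: [-0.1, -1.5, -3.5]
width: 0.0578
```

Emit:
move_arm --increments "0 0 0 4 4 -20 0; 0 0 0 10 9 0 0; 0 0 0 17 15 0 0; 0 0 0 20 18 0 0; 0 0 0 22 19 0 0"

```text
time_s: 18.22
tool_pos: [0.548, -0.1446, 0.234]
orientation: [[0.353, 0.936, -0.002], [0.936, -0.353, -0.0], [-0.001, -0.002, -1.0]]
contact_force: [0.5, -0.4, -3.8]
width: 0.0583
```

Emit:
move_arm --increments "0 0 0 22 19 0 0; 0 0 0 20 18 0 0; 0 0 0 14 13 0 0; 0 0 0 8 7 0 0; 0 0 0 0 0 0 0"

```text
time_s: 18.63
tool_pos: [0.626, -0.1019, 0.2339]
orientation: [[0.348, 0.937, 0.001], [0.937, -0.348, 0.002], [0.002, -0.0, -1.0]]
contact_force: [0.3, -0.4, -3.9]
width: 0.0583
```

Run:
```python
from h import *
from plant import arm
s=arm.get_state(); print(s["time_s"],s["contact_force"],s["width"],s["tool_pos"]); go((.626,-.1037,.1084),np.radians(-20.7),s)
```

```text
18.6333 [ 0.30059024 -0.4063549  -3.91572378] 0.058285144759312874 [ 0.62604348 -0.10194362  0.23385874]
turn [-0.0002 -0.0023  0.0056] | shift now-axes [ -1.946    0.593  125.4545] | shift after turn [ -1.6584   0.5802 125.4587]
```

Emit:
move_arm --increments "0 0 0 -1 0 15 0; 0 0 0 0 0 30 0; 0 0 0 0 0 30 0; 0 0 0 0 0 22 0; 0 0 0 0 0 12 0"

```text
time_s: 19.05
tool_pos: [0.6196, -0.1071, 0.1224]
orientation: [[0.353, 0.936, -0.008], [0.936, -0.353, -0.001], [-0.003, -0.007, -1.0]]
contact_force: [-0.4, -0.9, -3.3]
width: 0.0582
```

Emit:
move_arm --increments "0 0 0 0 0 7 0; 0 0 0 0 0 4 0; 0 0 0 0 0 2 0; 0 0 0 0 0 0 0; 0 0 0 0 0 0 0"

```text
time_s: 19.47
tool_pos: [0.6247, -0.1058, 0.1142]
orientation: [[0.351, 0.936, 0.002], [0.936, -0.351, -0.0], [0.0, 0.002, -1.0]]
contact_force: [1.2, 0.1, -3.6]
width: 0.0585
```

Emit:
move_arm --increments "0 0 0 2 0 3 0; 0 0 0 0 0 1 0; 0 0 0 0 0 1 0; 0 0 0 0 0 0 0; 0 0 0 0 0 0 0"

```text
time_s: 19.88
tool_pos: [0.6248, -0.1036, 0.1086]
orientation: [[0.351, 0.936, 0.001], [0.936, -0.351, 0.0], [0.0, 0.001, -1.0]]
contact_force: [-0.4, 0.3, 0.6]
width: 0.0583
```

Emit:
move_arm --increments "0 0 0 0 0 1 0; 0 0 0 0 0 1 0; 0 0 0 0 0 0 0; 0 0 0 0 0 0 0"

```text
time_s: 20.22
tool_pos: [0.625, -0.1033, 0.1085]
orientation: [[0.351, 0.936, 0.001], [0.936, -0.351, -0.001], [-0.0, 0.001, -1.0]]
contact_force: [-3.9, 1.1, 13.3]
width: 0.0579
```

Emit:
move_arm --increments "0 0 0 0 0 -1 1; 0 0 0 0 0 0 1; 0 0 0 0 0 0 1; 0 0 0 0 0 0 1; 0 0 0 0 0 -10 1"

```text
time_s: 20.63
tool_pos: [0.623, -0.1039, 0.1153]
orientation: [[0.351, 0.936, -0.004], [0.936, -0.351, 0.0], [-0.001, -0.004, -1.0]]
contact_force: [-0.5, 0.6, 0.3]
width: 0.0853
```

Emit:
move_arm --increments "0 0 0 0 0 -35 1; 0 0 0 0 0 -40 1; 0 0 0 0 0 -40 1; 0 0 0 0 0 -40 1; 0 0 0 0 0 -30 1"

```text
time_s: 21.05
tool_pos: [0.6254, -0.1036, 0.3063]
orientation: [[0.351, 0.936, 0.004], [0.936, -0.351, -0.0], [0.001, 0.004, -1.0]]
contact_force: [1.4, -0.3, 0.3]
width: 0.0853
```

Emit:
move_arm --increments "0 0 0 35 -14 0 1; 0 0 0 35 -14 0 1; 0 0 0 35 -14 0 1; 0 0 0 35 -14 0 1; 0 0 0 35 -14 0 1"

```text
time_s: 21.47
tool_pos: [0.6201, 0.0862, 0.3028]
orientation: [[0.352, 0.936, 0.001], [0.936, -0.352, -0.0], [0.0, 0.001, -1.0]]
contact_force: [1.6, -0.0, 0.5]
width: 0.0855
```

Emit:
move_arm --increments "0 0 0 35 -14 0 1; 0 0 0 34 -12 0 1; 0 0 0 0 0 0 1; 0 0 0 0 0 0 1"

```text
time_s: 21.8
tool_pos: [0.6195, 0.1624, 0.3027]
orientation: [[0.345, 0.939, 0.0], [0.939, -0.345, 0.002], [0.002, -0.0, -1.0]]
contact_force: [1.4, -1.6, -0.8]
width: 0.0853
```

Run:
```python
from h import *
from plant import arm
s=arm.get_state(); print(s["time_s"],s["contact_force"],s["width"],s["tool_pos"])
c=arm.read_camera("wrist"); np.savez("pics/w5.npz",**c); cv2.imwrite("pics/w5.png",c["image"][:,:,::-1])
print(proj(c,[(.641,.215,.1),(.64,.215,.008)])); go((.641,.215,.078),np.radians(-20.7),s)
```

```text
21.8 [ 1.43725718 -1.57834383 -0.75129519] 0.08528359634381023 [0.61952    0.1623762  0.30271592]
[[329.99790573 142.85237923]
 [328.3207622  139.66570299]]
turn [-0.0003 -0.0018  0.0088] | shift now-axes [ 56.4032   2.0664 224.8162] | shift after turn [ 56.8193   1.4921 224.7159]
```

View pics/w5.png

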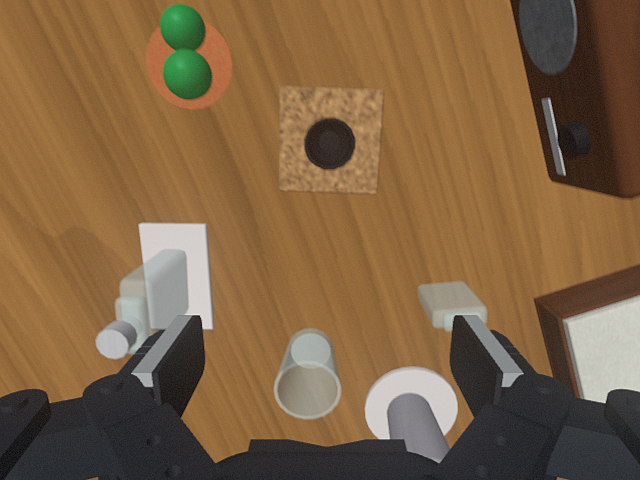

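The jigger rim is at (330,143), exactly as predicted. The flask and shaker stand on their coasters. Picking up the jigger.

Emit:
move_arm --increments "0 0 0 19 1 20 1; 0 0 0 19 1 35 1; 0 0 0 17 0 40 1; 0 0 0 0 0 40 1; 0 0 0 0 0 35 1"

```text
time_s: 22.27
tool_pos: [0.6417, 0.2069, 0.1317]
orientation: [[0.353, 0.936, -0.0], [0.936, -0.353, -0.001], [-0.001, 0.0, -1.0]]
contact_force: [-0.7, -0.7, 0.4]
width: 0.0855
```

Emit:
move_arm --increments "0 0 0 0 0 25 1; 0 0 0 0 0 15 1; 0 0 0 0 0 10 1; 0 0 0 0 0 5 1; 0 0 0 0 0 0 1"

```text
time_s: 22.68
tool_pos: [0.6418, 0.2077, 0.0787]
orientation: [[0.352, 0.936, 0.0], [0.936, -0.352, -0.0], [-0.0, 0.0, -1.0]]
contact_force: [-0.4, -0.3, 0.4]
width: 0.0854
```

Emit:
move_arm --increments "0 0 0 0 0 0 0.7; 0 0 0 0 0 0 0.5; 0 0 0 0 0 0 0; 0 0 0 0 0 0 0; 0 0 0 0 0 0 0" --squeeze 25

```text
time_s: 23.1
tool_pos: [0.6419, 0.2092, 0.0801]
orientation: [[0.351, 0.936, 0.002], [0.936, -0.351, 0.001], [0.002, 0.001, -1.0]]
contact_force: [-1.8, 0.6, 3.8]
width: 0.0383
```

Emit:
move_arm --increments "0 0 0 0 0 0 0; 0 0 0 0 0 0 0; 0 0 0 0 0 0 0; 0 0 0 0 0 0 0"

```text
time_s: 23.43
tool_pos: [0.6419, 0.2093, 0.08]
orientation: [[0.351, 0.936, 0.002], [0.936, -0.351, 0.001], [0.002, 0.001, -1.0]]
contact_force: [-1.0, -0.7, 5.7]
width: 0.0381
```

Run:
```python
from h import *
from plant import arm
s=arm.get_state(); print(s["tool_pos"],s["width"]); go((.55,.05,.27),np.radians(-20.7),s);go((.4566,-.195,.27),np.radians(-20.7),s)
```

```text
[0.64193653 0.20931712 0.08004933] 0.038128470266963053
turn [ 0.0014 -0.0016  0.0026] | shift now-axes [-181.1529  -29.9107 -190.2748] | shift after turn [-181.5295  -29.6869 -189.9507]
turn [ 0.0014 -0.0016  0.0026] | shift now-axes [-443.348   -31.3742 -190.6868] | shift after turn [-443.7278  -30.456  -189.9507]
```

Emit:
move_arm --increments "0 0 0 0 0 -8 0; 0 0 0 0 0 -20 0; 0 0 0 0 0 -35 0; 0 0 0 0 0 -40 0; 0 0 0 0 0 -37 0"

```text
time_s: 23.85
tool_pos: [0.6407, 0.2081, 0.22]
orientation: [[0.351, 0.936, -0.001], [0.936, -0.351, -0.001], [-0.001, -0.001, -1.0]]
contact_force: [0.8, -1.5, -0.2]
width: 0.0377
```

Emit:
move_arm --increments "0 0 0 -10 -1 -25 0; 0 0 0 -20 -1 -10 0; 0 0 0 -30 -2 0 0; 0 0 0 -35 -2 0 0; 0 0 0 -35 -2 0 0"

```text
time_s: 24.27
tool_pos: [0.5873, 0.0888, 0.2543]
orientation: [[0.35, 0.937, 0.001], [0.937, -0.35, -0.0], [0.0, 0.001, -1.0]]
contact_force: [-0.2, -0.9, -0.9]
width: 0.0377
```

Emit:
move_arm --increments "0 0 0 -35 -3 0 0; 0 0 0 -35 -3 0 0; 0 0 0 -35 -3 0 0; 0 0 0 -35 -3 0 0; 0 0 0 -35 -3 0 0"

```text
time_s: 24.68
tool_pos: [0.5112, -0.0705, 0.2539]
orientation: [[0.351, 0.936, -0.0], [0.936, -0.351, -0.0], [-0.0, -0.0, -1.0]]
contact_force: [0.1, -0.3, -0.4]
width: 0.0376
```

Emit:
move_arm --increments "0 0 0 -35 -2 0 0; 0 0 0 -35 -2 0 0; 0 0 0 -30 -2 0 0; 0 0 0 -20 -1 0 0; 0 0 0 -12 -1 0 0"

```text
time_s: 25.1
tool_pos: [0.4565, -0.193, 0.2537]
orientation: [[0.356, 0.935, -0.002], [0.935, -0.356, -0.001], [-0.002, -0.001, -1.0]]
contact_force: [-0.5, -0.1, -0.8]
width: 0.0378
```

Emit:
move_arm --increments "0 0 0 -6 0 0 0; 0 0 0 0 0 0 0; 0 0 0 0 0 0 0"

```text
time_s: 25.35
tool_pos: [0.4569, -0.1948, 0.2538]
orientation: [[0.351, 0.936, 0.0], [0.936, -0.351, 0.0], [0.0, 0.0, -1.0]]
contact_force: [0.8, -0.5, -0.3]
width: 0.0381
```

Run:
```python
from h import *
from plant import arm
s=arm.get_state(); print(s["tool_pos"],s["width"],s["time_s"]); go((.4548,-.1997,.08),np.radians(-20.7),s)
```

```text
[ 0.45687128 -0.19479181  0.25381125] 0.03805211603153817 25.35
turn [ 0.0003 -0.0004  0.0027] | shift now-axes [ -5.3999  -0.2629 173.8088] | shift after turn [ -5.3235  -0.2026 173.8112]
```

Emit:
move_arm --increments "0 0 0 -3 0 15 0; 0 0 0 -2 0 35 0; 0 0 0 0 0 40 0; 0 0 0 0 0 35 0; 0 0 0 0 0 22 0"

```text
time_s: 25.77
tool_pos: [0.4545, -0.1978, 0.104]
orientation: [[0.349, 0.937, -0.002], [0.937, -0.349, 0.002], [0.001, -0.003, -1.0]]
contact_force: [-0.7, 0.4, -0.0]
width: 0.0376
```

Emit:
move_arm --increments "0 0 0 0 0 10 0; 0 0 0 0 0 6 0; 0 0 0 0 0 4 0; 0 0 0 0 0 0 0; 0 0 0 0 0 0 0"

```text
time_s: 26.18
tool_pos: [0.4559, -0.2001, 0.0877]
orientation: [[0.351, 0.936, 0.002], [0.936, -0.351, -0.001], [0.0, 0.002, -1.0]]
contact_force: [-0.3, 0.2, -0.8]
width: 0.0381
```

Run:
```python
from h import *
from plant import arm
s=arm.get_state(); print(s["tool_pos"],s["contact_force"]); go((.4548,-.1997,.08),np.radians(-20.7),s)
c=arm.read_camera("side"); cv2.imwrite("pics/s4.png",cv2.resize(c["image"][220:380,250:430,::-1],None,fx=3,fy=3))
```

```text
[ 0.45592976 -0.20007335  0.08773927] [-0.26952941  0.18697622 -0.80232441]
turn [ 0.0023 -0.0001  0.0027] | shift now-axes [-0.0477 -1.2069  7.7365] | shift after turn [-0.0501 -1.1888  7.7393]
```

View pics/s4.png

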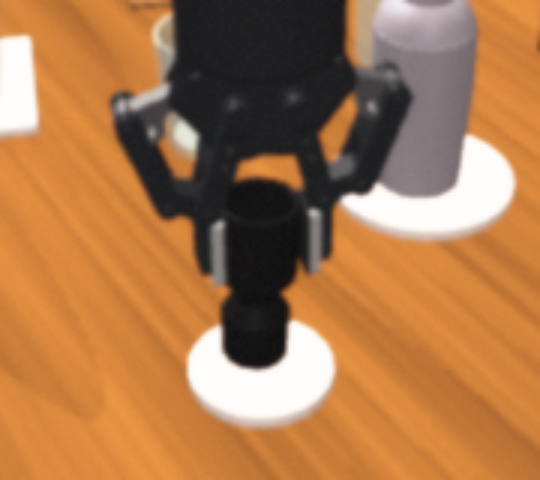

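The jigger hangs about 8 mm over the small coaster, close to centred. Lowering and releasing.

Emit:
move_arm --increments "0 0 0 0 -1 4 0; 0 0 0 0 0 2 0; 0 0 0 0 0 1 0; 0 0 0 0 0 1 0; 0 0 0 0 0 0 0"

```text
time_s: 26.65
tool_pos: [0.454, -0.1999, 0.0799]
orientation: [[0.351, 0.936, 0.0], [0.936, -0.351, -0.001], [-0.001, 0.0, -1.0]]
contact_force: [-2.6, -0.7, 11.5]
width: 0.038
```

Emit:
move_arm --increments "0 0 0 0 0 1 0; 0 0 0 0 0 0 0; 0 0 0 0 0 0 0"

```text
time_s: 26.9
tool_pos: [0.454, -0.2, 0.0798]
orientation: [[0.351, 0.936, 0.0], [0.936, -0.351, -0.002], [-0.002, 0.001, -1.0]]
contact_force: [-3.6, 1.6, 21.3]
width: 0.0381
```

Emit:
move_arm --increments "0 0 0 0 0 -2 0; 0 0 0 0 0 0 1; 0 0 0 0 0 0 1; 0 0 0 0 0 0 1; 0 0 0 0 0 0 1"

```text
time_s: 27.32
tool_pos: [0.4539, -0.1997, 0.0794]
orientation: [[0.351, 0.936, -0.0], [0.936, -0.351, 0.0], [0.0, -0.0, -1.0]]
contact_force: [-0.4, -1.1, 0.5]
width: 0.0836
```

Emit:
move_arm --increments "0 0 0 0 0 -10 1; 0 0 0 0 0 -35 1; 0 0 0 0 0 -40 1; 0 0 0 0 0 -40 1; 0 0 0 0 0 -40 1"

```text
time_s: 27.73
tool_pos: [0.4533, -0.1993, 0.2467]
orientation: [[0.351, 0.936, -0.001], [0.936, -0.351, 0.001], [0.0, -0.001, -1.0]]
contact_force: [1.2, -0.6, -0.9]
width: 0.0854
```

Emit:
move_arm --increments "0 0 0 -30 5 -30 1; 0 0 0 -36 5 0 1; 0 0 0 -36 5 0 1; 0 0 0 -36 5 0 1; 0 0 0 -36 5 0 1"

```text
time_s: 28.15
tool_pos: [0.4155, -0.372, 0.275]
orientation: [[0.351, 0.936, 0.0], [0.936, -0.351, -0.001], [-0.0, 0.001, -1.0]]
contact_force: [0.6, 0.2, -0.9]
width: 0.0857
```

Emit:
move_arm --increments "0 0 0 -36 5 0 1; 0 0 0 -36 5 0 1; 0 0 0 -36 5 0 1; 0 0 0 0 0 0 1; 0 0 0 0 0 0 1"

```text
time_s: 28.57
tool_pos: [0.3905, -0.4796, 0.2739]
orientation: [[0.356, 0.934, -0.001], [0.934, -0.356, -0.0], [-0.0, -0.001, -1.0]]
contact_force: [1.1, 0.8, -0.7]
width: 0.0852
```

Run:
```python
from h import *
from plant import arm
s=arm.get_state(); print(s["tool_pos"],s["time_s"])
c=arm.read_camera("top"); np.savez("pics/t3.npz",**c); cv2.imwrite("pics/t3.png",cv2.resize(c["image"][150:350,160:480,::-1],None,fx=2.5,fy=2.5,interpolation=2))
t=dict(np.load("pics/top0.npz")); d=np.abs(c["image"].astype(int)-t["image"]).max(2)
print("tumbler/dish diff px>40:",(d[238:280,325:362]>40).sum(),(d[218:262,172:216]>40).sum())
print("flask cap, shaker cap, jigger rim exp",proj(c,[(.4374,.1375,.148),(.6251,-.1067,.158),(.4566,-.195,.1)]))
```

```text
[ 0.39049227 -0.47962272  0.27386935] 28.5667
tumbler/dish diff px>40: 0 0
flask cap, shaker cap, jigger rim exp [[265.24166316 295.60602334]
 [410.86994984 215.23397529]
 [442.1825809  314.73829917]]
```

View pics/t3.png

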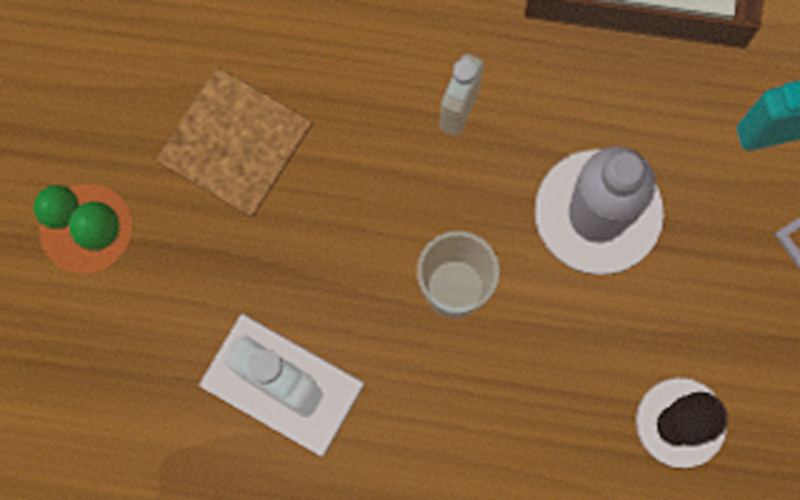

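Everything stands in place, the mat is empty, and the tumbler and dish are unchanged in pixels. The jigger looks a few mm off-centre, so I measure it from this picture.

Run:
```python
from h import *
c=dict(np.load("pics/t3.npz")); H=hsv(c); h,s,v=H[...,0],H[...,1],H[...,2]
m=(v<75); k=comp(m,(437,318)); x,y,w,hh=cv2.boundingRect(k); print("blob",x,y,w,hh)
P=ray(c,k+0.0,.1); e=k[(k[:,0]>=x+w*0.5)]; print("rim",circ(ray(c,e,.1),.02))
e=k[k[:,0]<=x+w*0.3]; print("foot z.02",circ(ray(c,e,.02),.0175))
k=comp((v>100)&(s<60),(420,320)); P=ray(c,k,.008); print("small coaster",circ(cv2.convexHull(P.astype(np.float32))[:,0],.037))
k=comp((v>150)&(s<60),(380,245)); P=ray(c,k,.008); print("big",circ(P[k[:,0]<400],.055))
print("shaker cap",ray(c,(410.4,217.6),.158),"flask cap",ray(c,(266,296),.148))
```

```text
blob 423 307 28 21
rim (array([ 0.45240102, -0.18866842]), np.float64(0.0006318253070342582))
foot z.02 (array([ 0.45309403, -0.19194931]), np.float64(0.0007381127850429828))
small coaster (array([ 0.45610322, -0.19471928]), np.float64(0.00029738150459397705))
big (array([ 0.62503078, -0.10896485]), np.float64(0.001763491939211135))
shaker cap [[ 0.62041472 -0.10634156]] flask cap [[0.43689895 0.13600758]]
```

All three are well inside the 12 mm limit (jigger 4–7 mm off, shaker about 5 mm, flask about 2 mm), so I hand in.

```bash
python3 -c "
from plant import arm
print(arm.sign_off(), arm.get_state()['time_s'])"
```

```text
the job is handed in; nothing more can be done
the job is handed in; nothing more can be done
```

I moved the jigger to the cork mat, the flask to the oblong coaster, the shaker to the large round coaster, and then the jigger to the small round coaster. I handed the job in at about 29 s; the hand-in gave no verdict.

My last checks came from one top-camera picture:
- **Placing:** all three stand upright and let go. The flask is about 2 mm off centre and the shaker about 5 mm. For the jigger the two measurements disagreed a little: 4 mm at the foot and 7 mm at the rim. All are inside the 12 mm limit.
- **Flask direction:** I saw its broad side running along the coaster's long side, but I did not measure the angle.
- **Surroundings:** the mat is empty. Around the tumbler and the dish no pixel changed noticeably from the first picture.
- **Glass:** the wrist force when setting the flask down was about 6 N, well under the 45 N limit.
- **Disagreement:** the jigger's position on the mat came out about 1 cm off in a rough top-view blob reading. The close wrist view agreed with where it had been placed, so I went by that.

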